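# Put three rolling pins back into their own cradles

### The arm

A 6-joint arm with a two-finger parallel gripper is mounted at the origin on the work surface; the furniture and walls round the work are solid. World frame = base frame: x ahead of the robot, y to its left, z up, the work surface at z = 0. Lengths are in mm, angles in rad, forces in N, time in s.
With the tool pointing down it reaches from about 275 to 1000 mm from the base axis. Payload 8.4 kg.
Tool frame: the origin (TCP) lies on the centre line of the jaws, within the pads' length; the fingertips stand 17 mm ahead of it and the grasp point (between the pads) lies 2 mm behind it (r.tcp_to_tips is the z of the fingertips in the tool frame, in mm); z points along the fingers, y is the direction in which the jaws open and shut (so a half turn about z gives the same grasp; the last joint's range is limited). The gripper opens to 85 mm and grips with 20 to 120 N. Pads are 22 mm wide; open, the fingers measure 114 mm over their backs; the gripper's body (76 mm by 85 mm) begins 54 mm behind the grasp point. The pads swing forward as they close: fully open they stand 13 mm farther back than shut.
Start: joints at [-1.151, 0.353, 1.633, -0, 1.155, -0.002], TCP at [255.876, -570.224, 248.281] pointing down, gripper open.
Joint ranges: [-2.63, 2.63], [-0.92, 2.1], [0.06, 2.66], [-1.3, 4.44], [0, 2.69], [-3.02, 3.02]. Speed limits (rad/s): [2.22, 2.22, 2.79, 3.14, 3.14, 3.14].

### API

Orientations are given as [roll, pitch, yaw] about the fixed x, y, z axes, in that order (R = Rz(yaw) Ry(pitch) Rx(roll)).
In Python, from rig import r, cams, job gives the robot as it stands.
- The arm moves only by the tool drive_tool, never from a script. Its argument "deltas" is a list of rows, each a list of 4 numbers: the shift along the tool's x, y, z in cm, then the turn about the tool's z in rad. In form: [[x, y, z, roll], ...]. A call has 1 to 12 rows; each row shifts and turns the commanded pose from where the row before left it, along the tool's axes as they then stand; what a row does not reach is not made up. A row lasts 1/12 s, in which the tool goes at most 41.7 mm and 7.16 degrees, less where a joint would pass 70% of its speed; a pose out of reach is approached as far as the arm can. A call with a gripper value outside its range is refused whole. "jaw" is the closure, from 0 (fully open) to 1 (shut), set as the call begins (left out, the last holds). The fingers move at their own pace and stop on an object; "force" is the grip in N (left out, the last holds). Time passes only in rows, so rows that do not move let the fingers close. It gives the time, the measured TCP pose, the force and the opening at its end, in the units of the state.
- r.sense(): the state, without advancing time (a new reading comes with each control period).
- cams.grab_frame(name): name is "scene" or "top" or "wrist"; returns (picture, depth): 400x640x3 uint8, red, green, blue; 400x640 float32, mm along the optical axis (not along the pixel's ray), 0 where there is no reading.
- cams.camera_params(name): a dict with "fx", "fy", "cx", "cy" (pixels), "R" (3x3) and "t" (3): a world point X has camera coordinates R X + t. Camera axes: x right, y down, z forward; pixel columns grow to the right and rows downward; lengths in mm; the calibration is good to about 2 mm. A picture is of the moment at which its call begins: read the wrist's pose just before it. camera_params takes no time and is no camera call; for the wrist camera it gives the pose at the moment of the call.
- job.sign_off(): hands the job in, once; it reports no verdict.
The state is a dict: "clock": time; "qpos": joint angles; "qvel": joint speeds; "joint_efforts": joint torques, N m; "eef_pos": TCP position; "tcp_rot": TCP orientation; "contact_force": force on the tool from outside, world axes, zero at the start; "wrist_torque": the same for the moment, N m; "opening": opening from 0.0 (shut) to 1.0 (fully open).
Only numpy, scipy, OpenCV 4.12 (cv2) and the standard library are available. Lean on these libraries where they do the work, as an engineer would, in place of code of your own. Each camera call takes 0.05 s, during which the arm holds its last target. There are 200 camera calls.

### The job

The three rolling pins have been put away in each other's cradles: move each one to the cradle made for it, the thin pin to the narrow low cradle, the medium pin to the middle-sized one and the thick pin to the wide tall one, with both axle ends right down at the bottom of the slots. The empty V-shaped rest is free if you need to park a pin on the way; at the end all pins lie still in their cradles, and the salt shaker, the jar and the cup have been left alone.

Things in the scene. Friction and masses are not known exactly. Their poses are not given: they have to be found in the camera images.
- pin_thin: thinnest of three loose wooden rolling pins: barrel 30 mm diameter, 120 long; 12 mm steel axle bare for 32 mm at each end, then a wooden knob 22 mm diameter, 18 long; 220 overall. Origin at its middle, on its axis; own x along the pin (it may be rolled about x; ends alike). Grip the barrel across its middle.
- pin_medium: medium-thick of three loose wooden rolling pins: barrel 44 mm diameter, 120 long; 12 mm steel axle bare for 32 mm at each end, then a wooden knob 22 mm diameter, 18 long; 220 overall. Origin at its middle, on its axis; own x along the pin (it may be rolled about x; ends alike). Grip the barrel across its middle.
- pin_thick: thickest of three loose wooden rolling pins: barrel 58 mm diameter, 120 long; 12 mm steel axle bare for 32 mm at each end, then a wooden knob 22 mm diameter, 18 long; 220 overall. Origin at its middle, on its axis; own x along the pin (it may be rolled about x; ends alike). Grip the barrel across its middle.
- cradle_thin: fixed wooden cradle, 50 mm wide (the three: 50, 70, 90), 172 long; at first holds the medium pin. Two cheeks 12 mm thick, 136 apart inside, 60 high, each with an open slot 15 wide flaring to 33 at the top; axle bottoms with its axis 38 mm above the worktop. Base 6 high; centre rail 14 wide, top at z 20 mm (too thick a pin lies on it). Origin under its middle, on the worktop; x along the slots' axis, z up.
- cradle_medium: fixed wooden cradle, 70 mm wide (the three: 50, 70, 90), 172 long; at first holds the thick pin. Two cheeks 12 mm thick, 136 apart inside, 67 high, each with an open slot 15 wide flaring to 33 at the top; axle bottoms with its axis 45 mm above the worktop. Base 6 high; centre rail 14 wide, top at z 20 mm (too thick a pin lies on it). Origin under its middle, on the worktop; x along the slots' axis, z up.
- cradle_thick: fixed wooden cradle, 90 mm wide (the three: 50, 70, 90), 172 long; at first holds the thin pin. Two cheeks 12 mm thick, 136 apart inside, 74 high, each with an open slot 15 wide flaring to 33 at the top; axle bottoms with its axis 52 mm above the worktop. Base 6 high; centre rail 14 wide, top at z 20 mm (too thick a pin lies on it). Origin under its middle, on the worktop; x along the slots' axis, z up.
- v_rest: spare wooden rest, fixed, empty at first: base 150 x 80 x 6 mm, two V saddles 12 thick at 45 either side of the middle, sides at 45 deg, 70 across, 55 high, open between for fingers. A barrel in it lies with its axis 41 (thin), 51 (medium) or 61 (thick) above the worktop. Origin on the worktop under its middle; x along the pin lying in it, z up.
- salt_shaker: bystander: salt shaker with a glass body and grey top, 44 mm in diameter, 90 mm high, loose; origin under its middle
- honey_jar: bystander: squat glass jar with a dark lid, 65 mm in diameter, 86 mm high, loose; origin under its middle
- grey_cup: bystander: plain grey cup without a handle, 74 mm in diameter, 98 mm high, loose; origin under its middle
Not all that is in view belongs to the job. Leave any red look-alike of the cradle_thick alone.

How it is judged (in metres and radians):
At the end, for the whole second after the job is handed in: Each pin lies still (under 20 mm/s, 0.4 rad/s) in its own cradle: middle within 13 mm of the cradle's in plan, axis 3 mm below to 2.5 mm above the bottomed height (38, 45, 52 mm for thin, medium, thick), along the cradle within 0.06 rad, level within 0.035 rad (horizontal distance between pin_thin and cradle_thin below 0.013 m and z of pin_thin in the frame of cradle_thin between 0.035 and 0.0405 m and angle between the x axis of pin_thin and the x axis of cradle_thin, either way round below 0.06 rad and angle between pin_thin's own x axis and vertical between 1.535 and 1.607 rad and linear speed of each of pin_thin, pin_medium, pin_thick below 0.02 m/s and angular speed of each of pin_thin, pin_medium, pin_thick below 0.4 rad/s and horizontal distance between pin_medium and cradle_medium below 0.013 m and z of pin_medium in the frame of cradle_medium between 0.042 and 0.0475 m and angle between the x axis of pin_medium and the x axis of cradle_medium, either way round below 0.06 rad and angle between pin_medium's own x axis and vertical between 1.535 and 1.607 rad and horizontal distance between pin_thick and cradle_thick below 0.013 m and z of pin_thick in the frame of cradle_thick between 0.049 and 0.0545 m and angle between the x axis of pin_thick and the x axis of cradle_thick, either way round below 0.06 rad and angle between pin_thick's own x axis and vertical between 1.535 and 1.607 rad); the robot touches nothing.
It fails at once if a bystander (salt shaker, jar or cup) is moved by more than 20 mm or tipped by more than 0.4 rad (distance of any of salt_shaker, honey_jar, grey_cup from where it was at the start of the episode above 0.02 m or angle between any of salt_shaker, honey_jar, grey_cup's own z axis and vertical above 0.4 rad).
It also fails if it takes over 128 s, if anything falls off the work surface, if the arm or the gripper's body presses on something with over 40 N, if the wrist force passes 120 N, or if a joint passes its speed limit or range.

## Working session

There is one attempt and no reset: what is moved stays moved. The work goes in short steps, Python scripts to look and compute and a tool call to move; the robot and the scene stay as the last step left them, time stands still between calls to the robot, and variables do not carry over. Pictures are saved under pics/ and viewed, about 12 in all and at most 16, crops included, and the job is handed in when it is done.

Besides the shell and the picture viewer there is one more tool, called after "Emit:" by a JSON object that holds its "fn" and its "kwargs". drive_tool: Moves the arm, as the interface text tells. Its arguments: {"type":"object","properties":{"deltas":{"type":"array"},"jaw":{"type":"number"},"force":{"type":"number"}},"required":["deltas"]}

```bash
ls; mkdir -p pics; python3 - <<'E'
from rig import r,cams,job
import cv2,numpy as np
s=r.sense();print(s)
for n in("top","scene"):
    p,d=cams.grab_frame(n);c=cams.camera_params(n);print(n,c)
    cv2.imwrite(f"pics/{n}0.png",p[...,::-1]);np.savez(f"pics/{n}0.npz",p=p,d=d,**c)
E
```

```text
pics
{'clock': 0.0, 'qpos': array([-1.15137733e+00,  3.53666008e-01,  1.63415044e+00,  2.93108047e-06,
        1.15517545e+00, -2.42186249e-03]), 'qvel': array([ 1.07804353e-03,  1.82191289e-03, -7.61043732e-04,  5.77109108e-04,
       -5.95901215e-04,  2.51362712e-06]), 'joint_efforts': array([ 9.20646089e-04, -6.05241323e+01, -3.42062581e+01,  2.44154307e-04,
        9.43298161e-03, -1.47517045e-05]), 'eef_pos': array([ 255.7034987 , -569.80029521,  247.54352637]), 'tcp_rot': array([-3.14019343e+00, -6.06863930e-06,  4.21839668e-01]), 'contact_force': array([-0.07364156, -0.47132582,  0.05729874]), 'wrist_torque': array([-0.01925186, -0.0051244 ,  0.0362304 ]), 'opening': 1.0006620278105833}
top {'fx': 412.3337274503934, 'fy': 412.3337274503934, 'cx': 319.71396143432247, 'cy': 200.80238415035663, 'R': array([[-0.03869674, -0.99923494,  0.00566468],
       [-0.97494815,  0.03651233, -0.21941504],
       [ 0.21904035, -0.01401341, -0.97561516]]), 't': array([  20.75031048,  469.12902871, 1559.73256156])}
scene {'fx': 511.91660912625804, 'fy': 511.91660912625804, 'cx': 317.92621132529354, 'cy': 201.73564969388732, 'R': array([[ 0.95905522,  0.28314844,  0.00632892],
       [ 0.22546949, -0.74978549, -0.62208137],
       [-0.17139603,  0.59803736, -0.78292702]]), 't': array([-470.97246667,  -55.57268643, 2030.40265757])}
```

View pics/top0.png

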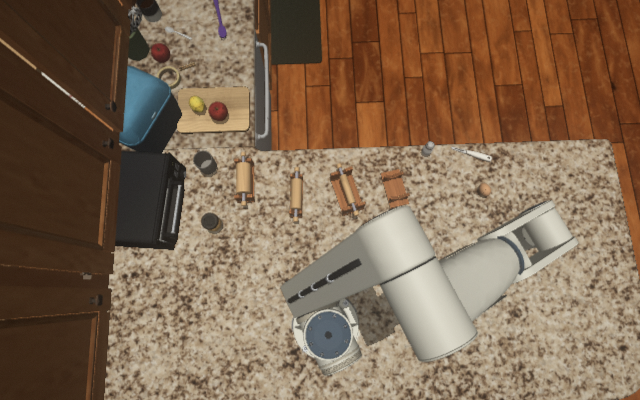

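View pics/scene0.png

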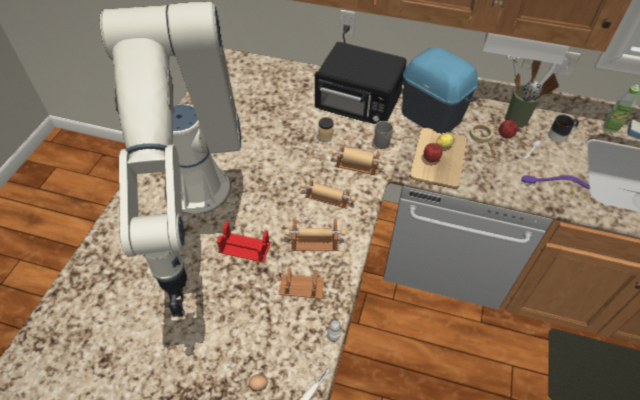

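The top view shows four wooden stands in a row: thick pin at (245,180), medium pin at (296,193), thin pin at (347,190), and the empty rest at (395,187). The scene view shows a red look-alike cradle at (244,244), which I'll leave alone. The shaker is near top (428,149), the jar near (210,222) and the cup near (205,162). I'll confirm these in an enlarged crop.

```bash
python3 - <<'E'
import cv2,numpy as np
a=cv2.imread("pics/top0.png")[135:245,185:445];b=cv2.imread("pics/scene0.png")[110:350,205:415]
a=cv2.resize(a,None,fx=3,fy=3,interpolation=cv2.INTER_CUBIC)
cv2.imwrite("pics/crop_top.png",a);cv2.imwrite("pics/crop_scene.png",cv2.resize(b,None,fx=2.5,fy=2.5,interpolation=cv2.INTER_CUBIC))
E
```

```text
(no output)
```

View pics/crop_top.png

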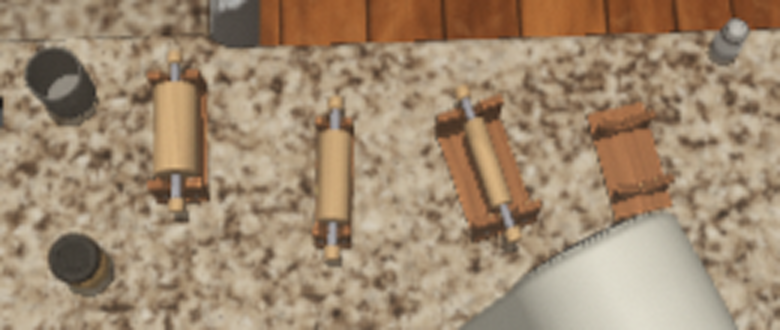

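View pics/crop_scene.png

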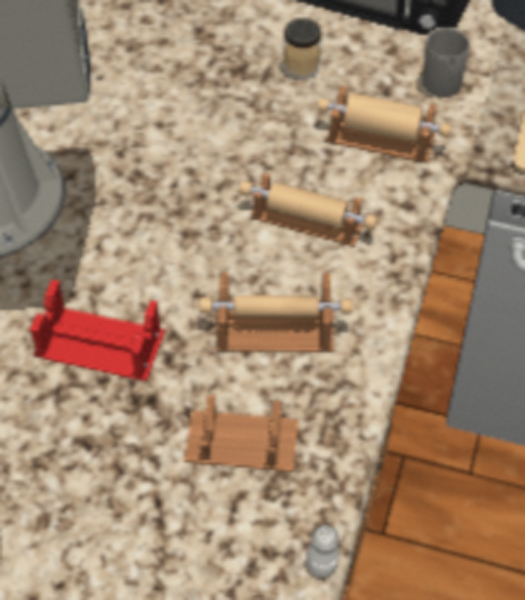

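The crops confirm it: at top-crop the thick pin is in the cradle at (175,135), medium at (335,180), thin at (487,170), with the V-rest at (630,160). The only red cradle is the one at scene crop (100,335). Next I'll measure them.

```bash
cat > h.py <<'E'
import numpy as np,cv2
def load(f):
    z=np.load(f);return z
def ray(c,uv,z):
    R,t=c["R"],c["t"];C=-R.T@t
    d=R.T@np.array([(uv[0]-c["cx"])/c["fx"],(uv[1]-c["cy"])/c["fy"],1]);return C+d*(z-C[2])/d[2]
def proj(c,X):
    q=c["R"]@np.asarray(X,float)+c["t"];return np.array([c["fx"]*q[0]/q[2]+c["cx"],c["fy"]*q[1]/q[2]+c["cy"]])
def masks(p):
    h=cv2.cvtColor(p,cv2.COLOR_RGB2HSV).astype(int)
    tan=(h[...,0]>10)&(h[...,0]<24)&(h[...,1]>85)&(h[...,2]>135)
    brown=(h[...,0]<=13)&(h[...,1]>110)&(h[...,2]>50)
    return tan,brown
def blob(m,roi):
    x0,y0,x1,y1=roi;s=np.zeros(m.shape,np.uint8);s[y0:y1,x0:x1]=m[y0:y1,x0:x1]
    n,l,st,ce=cv2.connectedComponentsWithStats(s)
    k=1+np.argmax(st[1:,4]);ys,xs=np.nonzero(l==k)
    return cv2.minAreaRect(np.c_[xs,ys].astype(np.float32)),st[k,4]
def axis(rect):
    b=cv2.boxPoints(rect);e=[(b[i]+b[(i+1)%4])/2 for i in range(4)]
    a,bb=(e[0],e[2]),(e[1],e[3])
    return a if np.linalg.norm(a[0]-a[1])>np.linalg.norm(bb[0]-bb[1]) else bb
E
python3 - <<'E'
from h import *
T=load("pics/top0.npz");S=load("pics/scene0.npz")
for c in(T,S):
    tan,br=masks(c["p"])
    rois={"thick":(233,150,258,212,49),"medium":(285,165,308,225,42),"thin":(330,160,366,222,52)} if c is T else {"thick":(335,140,385,180,49),"medium":(305,175,352,210,42),"thin":(288,220,345,250,52)}
    for k,(a,b,e,f,z) in rois.items():
        rc,n=blob(tan,(a,b,e,f));ends=axis(rc)
        P=[ray(c,q,z) for q in ends];v=P[1]-P[0];m=(P[0]+P[1])/2
        print(k,n,np.round(rc[0],1),np.round(rc[1],1),"mid",m.round(1),"len",np.linalg.norm(v).round(1),"yaw",np.arctan2(v[1],v[0]).round(3)%np.pi)
    rc=blob(br,(378,165,412,207) if c is T else (278,264,328,302))
    P=[ray(c,q,3) for q in cv2.boxPoints(rc[0])];print("rest",rc,np.round(P,0).tolist())
# depth-based centroid check of barrels/ rest from top
c=T
for uv in[(245,180),(296,193),(347,190),(396,188),(428,149),(210,220),(205,160)]:
    d=c["d"][uv[1],uv[0]];q=np.array([(uv[0]-c["cx"])/c["fx"],(uv[1]-c["cy"])/c["fy"],1])*d
    print(uv,(c["R"].T@(q-c["t"])).round(0))
E
```

```text
thick 411 [242. 177.] [30. 14.] mid [578.9 306.9  49. ] len 123.6 yaw 0.0025926535897933256
medium 335 [294.2 195.1] [15.2 34.9] mid [499.3 102.3  42. ] len 141.3 yaw 3.036
thin 396 [350.9 189.9] [35.6 14.5] mid [ 509.4 -121.3   52. ] len 142.6 yaw 0.3705926535897932
rest (((395.3529968261719, 187.41177368164062), (36.38034439086914, 21.82820701599121), 75.96376037597656), np.int32(696)) [[590.0, -251.0, 3.0], [610.0, -339.0, 3.0], [460.0, -363.0, 3.0], [442.0, -276.0, 3.0]]
thick 398 [357.9 154.3] [38.6 15.1] mid [567.6 313.1  49. ] len 157.3 yaw 0.049
medium 299 [327.3 190.8] [31.3  9.9] mid [499.4  97.4  42. ] len 123.0 yaw 3.076592653589793
thin 291 [314. 245.] [ 8. 36.] mid [ 524.4 -162.7   52. ] len 126.8 yaw 0.291592653589793
rest (((301.951171875, 282.93902587890625), (43.8413200378418, 26.834863662719727), 6.34019136428833), np.int32(910)) [[457.0, -356.0, 3.0], [433.0, -254.0, 3.0], [585.0, -229.0, 3.0], [604.0, -331.0, 3.0]]
(245, 180) [556. 290.  81.]
(296, 193) [502.  94.  61.]
(347, 190) [ 505. -105.   70.]
(396, 188) [ 521. -309.    8.]
(428, 149) [ 661. -436.   70.]
(210, 220) [403. 421.  85.]
(205, 160) [671. 468.   0.]
```

Emit:
{"fn": "drive_tool", "kwargs": {"deltas": [[3.1,-1.9,-0.9,0],[3.1,-1.9,-0.9,0],[3.1,-1.9,-0.9,0],[3.1,-1.9,-0.9,0],[3.1,-1.9,-0.9,0],[3.1,-1.9,-0.9,0],[3.1,-1.9,-0.9,0],[3.1,-1.9,-0.9,0],[3.1,-1.9,-0.9,0],[3.1,-1.9,-0.9,0],[3.1,-1.9,-0.9,0],[0,0,0,0]], "jaw": 0, "force": 60}}

```text
clock: 1.1
eef_pos: [484.7, -235.6, 348.9]
tcp_rot: [3.141, -0.004, 0.425]
contact_force: [0.1, 0.2, -0.3]
opening: 1.001
```

```bash
cat >> h.py <<'E'
def snap(name,tag):
    from rig import r,cams
    s=r.sense();c=cams.camera_params(name);p,d=cams.grab_frame(name)
    c=dict(c,p=p,d=d);np.savez(f"pics/{tag}.npz",**c);cv2.imwrite(f"pics/{tag}.png",p[...,::-1])
    print("clock",s["clock"],"tcp",s["eef_pos"].round(1),s["tcp_rot"].round(3),"open",s["opening"]);return c
def cloud(c):
    v,u=np.indices(c["d"].shape);d=c["d"]
    q=np.stack([(u-c["cx"])/c["fx"]*d,(v-c["cy"])/c["fy"]*d,d],-1)
    return (q-c["t"])@c["R"]
def go(x,y,z,yaw):
    from rig import r
    s=r.sense();p=s["eef_pos"];a=s["tcp_rot"][2];d=np.array([x,y,z])-p
    print("shift cm x %.2f y %.2f z %.2f turn %.3f"%((d[0]*np.cos(a)+d[1]*np.sin(a))/10,(d[0]*np.sin(a)-d[1]*np.cos(a))/10,-d[2]/10,a-yaw))
E
python3 - <<'E'
from h import *
c=snap("wrist","w1");print(c["R"].round(3),c["t"].round(0))
snap("top","top1")
E
```

```text
clock 1.1 tcp [ 484.7 -235.6  348.9] [ 3.141 -0.004  0.425] open 1.0012105895321886
[[ 0.413 -0.911 -0.   ]
 [-0.876 -0.397  0.276]
 [-0.251 -0.114 -0.961]] [-414.  267.  570.]
clock 1.15 tcp [ 483.2 -237.6  348. ] [ 3.141e+00 -1.000e-03  4.260e-01] open 1.0042491739983501
```

View pics/w1.png

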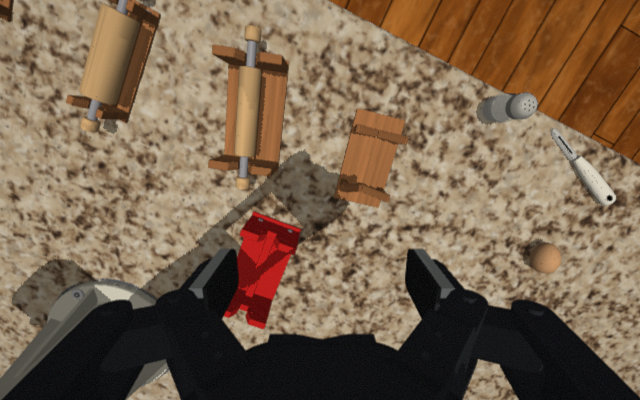

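The wrist view shows the thin pin in its cradle at (248,105), the V-rest at (374,160), the medium pin at (112,60) and the red look-alike at (262,270). I'll build plan-view rectangles from the depth.

```bash
cat >> h.py <<'E'
def plan(c,m,roi,zlo,zhi,name):
    x0,y0,x1,y1=roi;P=cloud(c)[y0:y1,x0:x1].reshape(-1,3);k=m[y0:y1,x0:x1].ravel()&(c["d"][y0:y1,x0:x1].ravel()>0)
    P=P[k];P=P[(P[:,2]>zlo)&(P[:,2]<zhi)]
    med=np.median(P[:,:2],0);P=P[np.linalg.norm(P[:,:2]-med,axis=1)<135]
    q=P[:,:2]-med;_,_,V=np.linalg.svd(q-q.mean(0),full_matrices=False)
    rc=cv2.minAreaRect(P[:,:2].astype(np.float32));e=axis(rc);v=e[1]-e[0]
    # robust extents along the PCA-free rect axes
    u=v/np.linalg.norm(v);n=np.array([-u[1],u[0]]);a=P[:,:2]@u;b=P[:,:2]@n
    la,ha=np.percentile(a,[.5,99.5]);lb,hb=np.percentile(b,[.5,99.5]);m2=u*(la+ha)/2+n*(lb+hb)/2
    w=lambda t:(t+np.pi/2)%np.pi-np.pi/2
    print(name,len(P),"rect",np.round(rc[0],1),np.round(sorted(rc[1]),0),"yaw %.3f pca %.3f"%(w(np.arctan2(v[1],v[0])),w(np.arctan2(V[0,1],V[0,0]))),"robust",m2.round(1),round(ha-la),round(hb-lb),"ztop %.1f"%np.percentile(P[:,2],98))
E
python3 - <<'E'
from h import *
c=load("pics/w1.npz");c={k:c[k] for k in c};tan,br=masks(c["p"])
plan(c,tan,(200,20,300,195),40,80,"thin pin")
plan(c,br,(200,20,300,195),-10,80,"cradle_thick")
plan(c,br,(335,100,415,212),-10,60,"rest")
plan(c,br,(335,100,415,212),-10,12,"rest base")
plan(c,tan,(60,0,165,135),30,75,"medium pin")
g=cloud(c)[150:250,430:480].reshape(-1,3);print("table z",np.median(g[:,2]))
t=load("pics/top1.npz");t={k:t[k] for k in t};tan,br=masks(t["p"])
plan(t,tan,(225,145,265,215),35,90,"T thick pin")
plan(t,br,(225,145,265,215),-5,90,"T cradle_medium")
plan(t,tan,(280,160,312,225),30,75,"T medium pin")
plan(t,tan,(325,155,370,225),40,80,"T thin pin")
E
```

```text
thin pin 2557 rect [ 513.4 -105.2] [ 88. 218.] yaw 0.281 pca 0.278 robust [ 513.7 -105. ] 214 86 ztop 75.0
cradle_thick 4288 rect [509.4 -86.7] [133. 231.] yaw 0.305 pca 0.272 robust [ 511.7 -107.5] 159 91 ztop 74.8
rest 4191 rect [ 529.2 -319.9] [122. 193.] yaw 0.238 pca 0.199 robust [ 523.1 -303. ] 148 83 ztop 52.7
rest base 3426 rect [ 529.2 -319.9] [122. 193.] yaw 0.238 pca 0.199 robust [ 523.1 -303.2] 149 83 ztop 7.5
medium pin 2931 rect [488.9  98.2] [ 49. 187.] yaw -0.057 pca -0.079 robust [488.2  97.8] 181 45 ztop 64.8
table z -0.47983331439097354
T thick pin 462 rect [572.2 302.2] [ 67. 216.] yaw 0.003 pca 0.014 robust [572.6 302.2] 213 66 ztop 82.6
T cradle_medium 207 rect [568.6 301.5] [ 69. 164.] yaw 0.009 pca -0.056 robust [569.2 301.3] 163 68 ztop 72.0
T medium pin 340 rect [503.4  97.9] [ 44. 214.] yaw -0.050 pca -0.070 robust [503.5  97.9] 214 44 ztop 69.4
T thin pin 305 rect [ 513.3 -105.7] [ 90. 218.] yaw 0.251 pca 0.270 robust [ 513.4 -107.9] 217 86 ztop 78.7
```

```bash
python3 -c "
from h import *
go(513.5,-106,180,.275)"
```

```text
shift cm x 8.34 y -10.81 z 16.73 turn 0.150
```

Emit:
{"fn": "drive_tool", "kwargs": {"deltas": [[1.4,-1.8,2.8,0],[1.4,-1.8,2.8,0],[1.4,-1.8,2.8,0],[1.4,-1.8,2.8,0],[1.4,-1.8,2.8,0],[1.3,-1.8,2.7,0],[0,0,0,0.075],[0,0,0,0.075],[0,0,0,0]]}}

```text
clock: 1.95
eef_pos: [511.9, -108.1, 179.1]
tcp_rot: [-3.141, 0.002, 0.268]
contact_force: [0.2, -0.3, 0.0]
opening: 1.003
```

```bash
python3 - <<'E'
from h import *
c=snap("wrist","w2");tan,br=masks(c["p"])
cv2.imwrite("pics/w2.png",c["p"][...,::-1])
go(513.5,-106,50,.275)
E
```

```text
clock 1.95 tcp [ 511.9 -108.1  179.1] [-3.141e+00  2.000e-03  2.680e-01] open 1.0029110657266853
shift cm x 0.18 y -0.19 z 12.96 turn -0.003
```

View pics/w2.png

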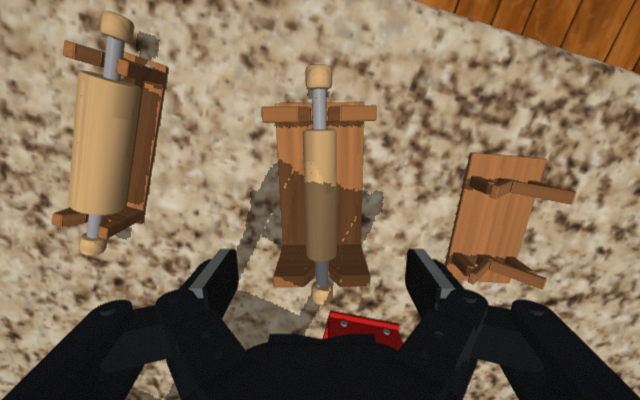

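This view shows the thin pin centred and upright at (319,195), with the medium pin (105,140) and rest (500,215) fully in view. I'll measure those here.

```bash
python3 - <<'E'
from h import *
c=load("pics/w2.npz");c={k:c[k] for k in c};tan,br=masks(c["p"])
plan(c,tan|br,(296,60,340,308),48,72,"thin pin+cheektop")
plan(c,tan,(302,130,338,262),58,72,"thin barrel")
plan(c,br,(255,95,385,290),-5,12,"cradle_thick base")
plan(c,br,(255,95,385,290),66,80,"cradle_thick cheektops")
plan(c,br,(440,145,580,292),-5,12,"rest base")
plan(c,br,(440,145,580,292),20,60,"rest saddles")
plan(c,tan,(70,0,145,260),30,75,"medium pin")
plan(c,tan,(70,72,142,215),45,75,"medium barrel")
plan(c,br,(45,35,175,235),-5,12,"cradle_thin base")
plan(c,br,(45,35,175,235),54,66,"cradle_thin cheektops")
E
```

```text
thin pin+cheektop 2757 rect [ 521.3 -104.8] [ 43. 203.] yaw 0.219 pca 0.265 robust [ 527.2 -103.3] 188 40 ztop 70.5
thin barrel 1548 rect [547.4 -96.3] [26. 48.] yaw 0.302 pca 0.307 robust [548.2 -96.2] 46 25 ztop 67.4
cradle_thick base 5674 rect [ 518.8 -101.4] [128. 155.] yaw 0.287 pca 0.294 robust [ 519.9 -104.2] 153 89 ztop 7.3
cradle_thick cheektops 1538 rect [ 514.1 -105.5] [ 89. 155.] yaw 0.279 pca 0.437 robust [ 514.4 -105.3] 154 88 ztop 75.2
rest base 6818 rect [ 532.4 -331.5] [147. 162.] yaw 0.236 pca 0.197 robust [ 527.9 -320.7] 149 121 ztop 7.5
rest saddles 2089 rect [ 522.2 -300.7] [ 76. 102.] yaw 0.189 pca 0.174 robust [ 522.5 -300.8] 102 74 ztop 54.5
medium pin 7304 rect [504.4  96.3] [ 47. 219.] yaw -0.049 pca -0.040 robust [505.   94.6] 214 41 ztop 64.5
medium barrel 6194 rect [503.9  93.9] [ 37. 140.] yaw -0.082 pca -0.051 robust [504.4  93.4] 117 35 ztop 64.6
cradle_thin base 2523 rect [513.8 101.8] [117. 165.] yaw -0.375 pca -0.004 robust [509.8  91. ] 156 90 ztop 9.1
cradle_thin cheektops 486 rect [576.4  93.2] [12. 51.] yaw 1.525 pca 1.527 robust [576.4  92.9] 50 12 ztop 61.1
```

Emit:
{"fn": "drive_tool", "kwargs": {"deltas": [[0.1,-0.1,3.0,0],[0.1,-0.1,3.0,0],[0,0,3.0,0],[0,0,2.6,0],[0,0,1.3,0],[0,0,0,0],[0,0,0,0]]}}

```text
clock: 2.58
eef_pos: [513.8, -105.6, 51.1]
tcp_rot: [-3.141, 0.001, 0.273]
contact_force: [-0.2, -0.2, 0.6]
opening: 0.999
```

Emit:
{"fn": "drive_tool", "kwargs": {"deltas": [[0,0,0,0],[0,0,0,0],[0,0,0,0],[0,0,0,0],[0,0,0,0],[0,0,0,0],[0,0,0,0],[0,0,0,0],[0,0,0,0],[0,0,0,0]], "jaw": 1, "force": 60}}

```text
clock: 3.42
eef_pos: [514.8, -105.1, 52.3]
tcp_rot: [3.141, -0.001, 0.272]
contact_force: [-1.5, -0.1, 8.1]
opening: 0.33
```

Emit:
{"fn": "drive_tool", "kwargs": {"deltas": [[0,0,-1.5,0],[0,0,-3.0,0],[0,0,-3.0,0],[0,0,-3.0,0],[0,0,-1.5,0],[0,0,0,0]]}}

```text
clock: 3.92
eef_pos: [516.4, -105.3, 175.1]
tcp_rot: [3.139, -0.006, 0.272]
contact_force: [0.2, 0.0, -2.3]
opening: 0.331
```

```bash
python3 -c "
from h import *
go(522.5,-301,165,.19)"
```

```text
shift cm x -4.67 y 19.01 z 1.01 turn 0.082
```

Emit:
{"fn": "drive_tool", "kwargs": {"deltas": [[-0.7,2.7,0.1,0],[-0.7,2.7,0.1,0],[-0.7,2.7,0.1,0],[-0.7,2.7,0.2,0],[-0.7,2.7,0.2,0],[-0.6,2.7,0.2,0],[-0.6,2.8,0.2,0],[0,0,0,0.08],[0,0,0,0]]}}

```text
clock: 4.67
eef_pos: [519.2, -301.6, 158.8]
tcp_rot: [-3.14, 0.001, 0.186]
contact_force: [0.2, -0.0, -0.8]
opening: 0.333
```

```bash
python3 - <<'E'
from h import *
c=snap("wrist","w3");tan,br=masks(c["p"])
go(522.5,-301,41,.19)
E
```

```text
clock 4.6667 tcp [ 519.2 -301.6  158.8] [-3.14e+00  1.00e-03  1.86e-01] open 0.3332319463320437
shift cm x 0.32 y 0.10 z 11.79 turn 0.001
```

View pics/w3.png

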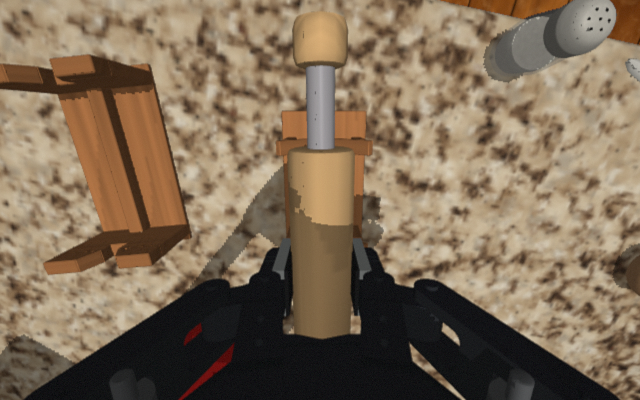

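The pin is held straight over the rest, with its barrel at (320,240) and the saddle at (325,145). I'll lower it.

Emit:
{"fn": "drive_tool", "kwargs": {"deltas": [[0.3,0.1,2.5,0],[0,0,2.5,0],[0,0,2.5,0],[0,0,2.0,0],[0,0,1.2,0],[0,0,0.6,0],[0,0,0,0],[0,0,0,0]]}}

```text
clock: 5.38
eef_pos: [523.6, -300.9, 47.8]
tcp_rot: [3.141, -0.0, 0.193]
contact_force: [0.5, 0.0, -0.7]
opening: 0.332
```

Emit:
{"fn": "drive_tool", "kwargs": {"deltas": [[0,0,0.3,0],[0,0,0.2,0],[0,0,0.1,0],[0,0,0,0],[0,0,0,0]]}}

```text
clock: 5.8
eef_pos: [524.1, -301.8, 42.4]
tcp_rot: [3.14, -0.002, 0.192]
contact_force: [-1.3, -2.0, 5.0]
opening: 0.326
```

Emit:
{"fn": "drive_tool", "kwargs": {"deltas": [[0,0,0,0],[0,0,0,0],[0,0,0,0],[0,0,0,0],[0,0,0,0],[0,0,0,0],[0,0,0,0],[0,0,-1.5,0],[0,0,-3,0],[0,0,-3,0],[0,0,-3,0],[0,0,-3,0]], "jaw": 0}}

```text
clock: 6.8
eef_pos: [522.9, -300.8, 177.5]
tcp_rot: [-3.141, 0.0, 0.192]
contact_force: [0.2, -0.1, -0.6]
opening: 0.997
```

```bash
python3 - <<'E'
from h import *
c=snap("wrist","w4");tan,br=masks(c["p"])
plan(c,tan,(270,40,370,350),30,62,"thin pin parked")
go(560,260,300,.01)
E
```

```text
clock 6.8 tcp [ 522.9 -300.8  177.5] [-3.141  0.     0.192] open 0.9973141332134611
thin pin parked 1984 rect [ 582.1 -298.9] [73. 89.] yaw -0.284 pca 0.193 robust [ 582.4 -298.2] 85 69 ztop 56.5
shift cm x 14.09 y -54.56 z -11.63 turn 0.182
```

View pics/w4.png

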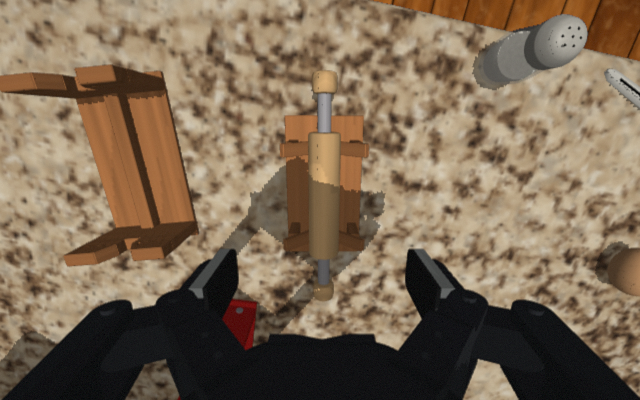

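The thin pin is parked squarely in the rest at (322,195). Next is the thick pin.

Emit:
{"fn": "drive_tool", "kwargs": {"deltas": [[0.9,-3.2,-0.3,0],[0.9,-3.2,-0.3,0],[0.9,-3.2,-0.3,0],[0.9,-3.2,-0.3,0],[0.9,-3.2,-0.3,0],[0.9,-3.2,-0.3,0],[0.9,-3.2,-0.3,0],[0.9,-3.2,-0.3,0],[0.9,-3.2,0,0],[0.9,-3.2,0,0],[0.9,-3.2,0,0],[0.9,-3.2,0,0]]}}

```text
clock: 7.85
eef_pos: [555.8, 98.2, 200.2]
tcp_rot: [-3.142, -0.0, 0.192]
contact_force: [0.2, -0.1, -0.1]
opening: 1.0
```

Emit:
{"fn": "drive_tool", "kwargs": {"deltas": [[0.9,-3.2,0,0],[0.9,-3.2,0,0],[0.9,-3.2,0,0],[0.9,-3.2,0,0],[0.9,-3.2,0,0],[0,0,0,0.09],[0,0,0,0.09],[0,0,0,0]]}}

```text
clock: 8.52
eef_pos: [569.3, 262.9, 199.8]
tcp_rot: [3.141, 0.001, 0.009]
contact_force: [-0.4, -0.2, 0.1]
opening: 1.003
```

```bash
python3 - <<'E'
from h import *
c=snap("wrist","w5");tan,br=masks(c["p"])
go(572.5,302,180,.01)
E
```

```text
clock 8.5167 tcp [569.3 262.9 199.8] [3.141e+00 1.000e-03 9.000e-03] open 1.0033964126253248
shift cm x 0.36 y -3.95 z 1.99 turn 0.004
```

View pics/w5.png

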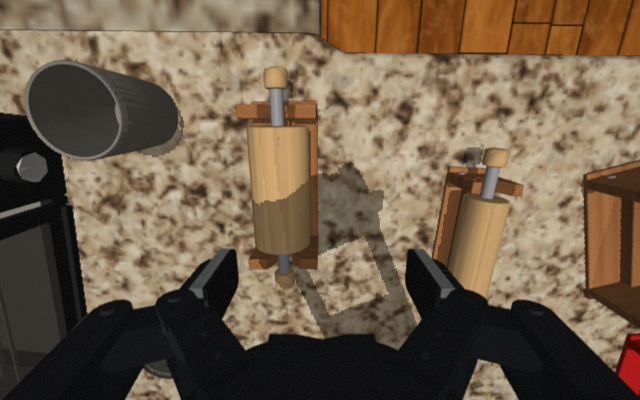

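The thick pin is at (280,185), the cup at (105,110), and the medium pin at (485,220). I'll measure the thick pin and its cradle.

```bash
python3 - <<'E'
from h import *
c=load("pics/w5.npz");c={k:c[k] for k in c};tan,br=masks(c["p"])
plan(c,tan,(240,60,320,300),35,90,"thick pin")
plan(c,tan,(240,120,320,200),60,90,"thick barrel far half")
plan(c,br,(225,90,330,275),60,72,"cradle_medium cheektops")
plan(c,br,(225,90,330,130),60,72,"far cheek")
plan(c,br,(225,245,330,275),60,72,"near cheek")
plan(c,br,(430,160,530,200),54,66,"cradle_thin far cheek")
P=cloud(c);q=P[60:160,30:180].reshape(-1,3);q=q[(q[:,2]>90)&(q[:,2]<110)];print("cup top",len(q),q.min(0).round(),q.max(0).round())
E
```

```text
thick pin 4919 rect [587.3 306.7] [ 65. 192.] yaw -0.078 pca -0.106 robust [587.4 306.8] 188 62 ztop 78.3
thick barrel far half 3829 rect [599.  304.8] [53. 67.] yaw -0.006 pca -0.185 robust [600.5 303.9] 64 51 ztop 78.4
cradle_medium cheektops 654 rect [646.2 303.6] [11. 69.] yaw -1.562 pca -1.560 robust [646.2 303.5] 68 11 ztop 68.1
far cheek 654 rect [646.2 303.6] [11. 69.] yaw -1.562 pca -1.560 robust [646.2 303.5] 68 11 ztop 68.1
near cheek 401 rect [498.6 301.9] [12. 68.] yaw -1.555 pca -1.556 robust [498.7 301.9] 68 12 ztop 67.8
cradle_thin far cheek 286 rect [576.9  94.4] [12. 50.] yaw 1.525 pca 1.509 robust [576.8  94.5] 49 12 ztop 60.8
cup top 2332 [607. 416.  90.] [679. 490. 100.]
```

Emit:
{"fn": "drive_tool", "kwargs": {"deltas": [[0.1,-2.0,1.0,0],[0.1,-2.0,1.0,0],[0,0,3.0,0],[0,0,3.0,0],[0,0,3.0,0],[0,0,2.5,0],[0,0,1.2,0],[0,0,0.5,0],[0,0,0,0]]}}

```text
clock: 9.32
eef_pos: [571.0, 301.7, 47.6]
tcp_rot: [3.141, 0.001, 0.013]
contact_force: [-0.2, -0.9, 0.5]
opening: 1.001
```

```bash
python3 -c "
from h import *
go(572.5,302.6,48,.011)"
```

```text
shift cm x 0.15 y -0.09 z -0.04 turn 0.002
```

Emit:
{"fn": "drive_tool", "kwargs": {"deltas": [[0.1,-0.1,0,0],[0,0,0,0],[0,0,0,0],[0,0,0,0],[0,0,0,0],[0,0,0,0],[0,0,0,0]], "jaw": 1, "force": 80}}

```text
clock: 9.9
eef_pos: [573.5, 303.7, 50.8]
tcp_rot: [-3.14, -0.003, 0.012]
contact_force: [-2.2, -2.1, 8.6]
opening: 0.653
```

Emit:
{"fn": "drive_tool", "kwargs": {"deltas": [[0,0,-0.5,0],[0,0,-1.5,0],[0,0,-3.0,0],[0,0,-3.0,0],[0,0,-3.0,0],[0,0,-2.5,0],[0,0,-1.0,0],[0,0,0,0],[0,0,0,0]]}}

```text
clock: 10.65
eef_pos: [572.0, 303.1, 193.1]
tcp_rot: [-3.141, -0.0, 0.012]
contact_force: [0.4, -0.3, -3.2]
opening: 0.649
```

```bash
python3 -c "
from h import *
go(514.1,-105.4,200,.28)"
```

```text
shift cm x -6.27 y 40.78 z -0.69 turn -0.268
```

Emit:
{"fn": "drive_tool", "kwargs": {"deltas": [[-0.5,3.1,0,0],[-0.5,3.1,0,0],[-0.5,3.1,0,0],[-0.5,3.1,0,0],[-0.5,3.1,0,0],[-0.5,3.1,0,0],[-0.5,3.1,0,0],[-0.5,3.1,0,0],[-0.5,3.1,0,0],[-0.5,3.1,0,0],[-0.5,3.1,0,0],[-0.5,3.1,0,0]]}}

```text
clock: 11.65
eef_pos: [514.8, -70.7, 191.1]
tcp_rot: [-3.141, 0.004, 0.012]
contact_force: [0.5, 0.3, -2.1]
opening: 0.649
```

Emit:
{"fn": "drive_tool", "kwargs": {"deltas": [[-0.2,3.1,0,0],[0,0,0,-0.09],[0,0,0,-0.09],[0,0,0,-0.09],[0,0,0,0],[0,0,0,0]]}}

```text
clock: 12.15
eef_pos: [513.9, -100.3, 191.6]
tcp_rot: [-3.14, 0.003, 0.279]
contact_force: [0.5, -0.2, -2.9]
opening: 0.645
```

```bash
python3 - <<'E'
from h import *
c=snap("wrist","w6");tan,br=masks(c["p"])
go(514.1,-105.4,54,.28)
E
```

```text
clock 12.15 tcp [ 513.9 -100.3  191.6] [-3.14e+00  3.00e-03  2.79e-01] open 0.6448236814827734
shift cm x -0.15 y 0.49 z 13.80 turn -0.001
```

View pics/w6.png

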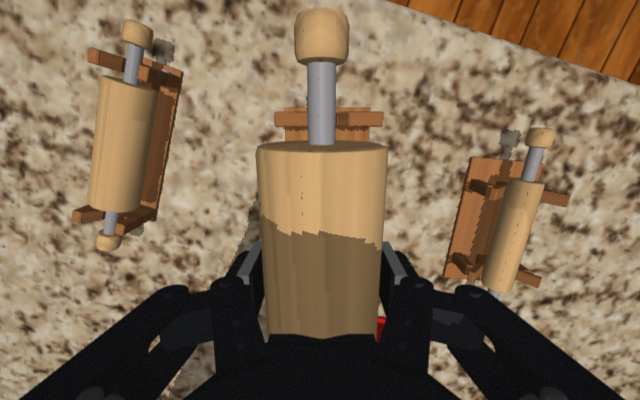

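The thick pin is held straight, and the cradle cheek centre at (328,120) shows about 5 mm still to correct sideways. I'll correct that and descend.

Emit:
{"fn": "drive_tool", "kwargs": {"deltas": [[-0.1,0.3,1.0,0],[0,0.2,2.5,0],[0,0,3,0],[0,0,2.5,0],[0,0,1.5,0],[0,0,0,0],[0,0,0,0]]}}

```text
clock: 12.78
eef_pos: [514.6, -105.4, 87.2]
tcp_rot: [-3.14, 0.002, 0.281]
contact_force: [0.8, -0.1, -2.4]
opening: 0.65
```

```bash
python3 - <<'E'
from h import *
go(514.6,-105.2,54,.28)
E
```

```text
shift cm x 0.01 y -0.02 z 3.32 turn 0.001
```

Emit:
{"fn": "drive_tool", "kwargs": {"deltas": [[0,0,1.0,0],[0,0,1.0,0],[0,0,0.7,0],[0,0,0.3,0],[0,0,0,0],[0,0,0,0]]}}

```text
clock: 13.28
eef_pos: [515.4, -105.6, 58.3]
tcp_rot: [-3.141, 0.0, 0.282]
contact_force: [-0.3, -1.3, -3.3]
opening: 0.653
```

Emit:
{"fn": "drive_tool", "kwargs": {"deltas": [[0,0,0.2,0],[0,0,0.2,0],[0,0,0.1,0],[0,0,0,0],[0,0,0,0]]}}

```text
clock: 13.7
eef_pos: [515.6, -105.6, 53.7]
tcp_rot: [3.141, -0.001, 0.282]
contact_force: [-1.1, 0.1, 3.8]
opening: 0.651
```

Emit:
{"fn": "drive_tool", "kwargs": {"deltas": [[0,0,0.1,0],[0,0,0,0],[0,0,0,0],[0,0,0,0],[0,0,0,0]], "jaw": 0}}

```text
clock: 14.12
eef_pos: [515.4, -105.6, 52.3]
tcp_rot: [-3.142, -0.0, 0.282]
contact_force: [-0.2, 0.2, 0.4]
opening: 1.0
```

Emit:
{"fn": "drive_tool", "kwargs": {"deltas": [[0,0,-1.5,0],[0,0,-3,0],[0,0,-3,0],[0,0,-3,0],[0,0,-3,0],[0,0,0,0]]}}

```text
clock: 14.62
eef_pos: [518.5, -106.2, 192.8]
tcp_rot: [3.138, -0.008, 0.282]
contact_force: [1.5, -0.3, 0.6]
opening: 1.001
```

```bash
python3 - <<'E'
from h import *
c=snap("wrist","w7");tan,br=masks(c["p"])
plan(c,tan,(280,50,365,320),60,90,"thick pin top: expect z 81")
plan(c,tan,(70,0,165,260),45,75,"medium barrel")
go(503,97.2,180,-.046)
E
```

```text
clock 14.6167 tcp [ 518.5 -106.2  192.8] [ 3.138 -0.008  0.282] open 1.0014143618701365
thick pin top: expect z 81 3932 rect [ 527.6 -101.4] [ 82. 193.] yaw 0.311 pca 0.173 robust [ 527.8 -101.4] 190 78 ztop 81.1
medium barrel 6499 rect [504.3  97.6] [ 50. 218.] yaw -0.050 pca -0.036 robust [505.1  97. ] 214 45 ztop 64.5
shift cm x 4.26 y -19.92 z 1.04 turn 0.328
```

View pics/w7.png

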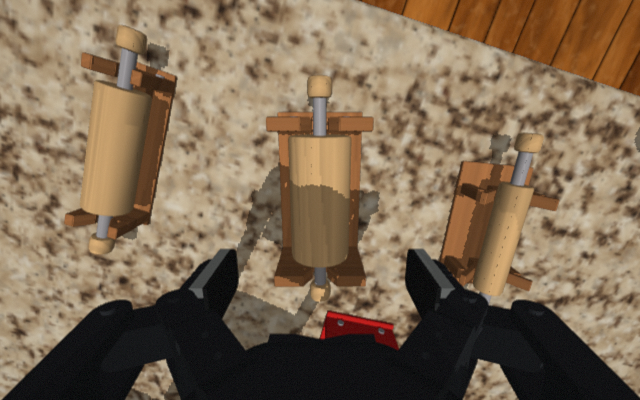

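The thick pin is seated at (320,200), with its top at z 81.1 against 81 expected. Now the medium pin.

Emit:
{"fn": "drive_tool", "kwargs": {"deltas": [[0.6,-2.8,0.1,0],[0.6,-2.8,0.1,0],[0.6,-2.8,0.1,0],[0.6,-2.8,0.1,0],[0.6,-2.8,0.2,0],[0.6,-2.9,0.2,0],[0.6,-3.0,0.2,0],[0,0,0,0.11],[0,0,0,0.11],[0,0,0,0.11],[0,0,0,0]]}}

```text
clock: 15.58
eef_pos: [499.6, 97.5, 176.1]
tcp_rot: [3.141, 0.002, -0.052]
contact_force: [-0.3, -0.9, 0.5]
opening: 1.004
```

```bash
python3 - <<'E'
from h import *
go(503.5,97.2,41,-.046)
E
```

```text
shift cm x 0.39 y 0.01 z 13.51 turn -0.006
```

Emit:
{"fn": "drive_tool", "kwargs": {"deltas": [[0.2,0,2,0],[0.1,0,3,0],[0,0,3,0],[0,0,3,0],[0,0,1.7,0],[0,0,0.8,0],[0,0,0,0]]}}

```text
clock: 16.17
eef_pos: [501.8, 96.7, 40.2]
tcp_rot: [3.141, 0.004, -0.046]
contact_force: [-1.1, -0.4, -0.3]
opening: 0.998
```

Emit:
{"fn": "drive_tool", "kwargs": {"deltas": [[0,0,0,0],[0,0,0,0],[0,0,0,0],[0,0,0,0],[0,0,0,0],[0,0,0,0],[0,0,0,0],[0,0,0,0]], "jaw": 1, "force": 70}}

```text
clock: 16.83
eef_pos: [504.3, 97.2, 43.9]
tcp_rot: [-3.141, -0.002, -0.048]
contact_force: [-2.1, -1.3, 8.5]
opening: 0.496
```

Emit:
{"fn": "drive_tool", "kwargs": {"deltas": [[0,0,-0.5,0],[0,0,-1.5,0],[0,0,-3.0,0],[0,0,-3.0,0],[0,0,-3.0,0],[0,0,-2.5,0],[0,0,-1.0,0],[0,0,0,0],[0,0,0,0]]}}

```text
clock: 17.58
eef_pos: [503.2, 97.1, 187.2]
tcp_rot: [-3.141, -0.001, -0.048]
contact_force: [-0.9, 0.1, -1.8]
opening: 0.489
```

```bash
python3 - <<'E'
from h import *
go(572.5,302.7,180,.011)
E
```

```text
shift cm x 5.93 y -20.87 z 0.72 turn -0.059
```

Emit:
{"fn": "drive_tool", "kwargs": {"deltas": [[0.9,-3.0,0.1,0],[0.9,-3.0,0.1,0],[0.9,-3.0,0.1,0],[0.8,-3.0,0.1,0],[0.8,-3.0,0.1,0],[0.8,-3.0,0.1,0],[0.8,-2.8,0.1,0],[0,0,0,-0.06],[0,0,0,0],[0,0,0,0]]}}

```text
clock: 18.42
eef_pos: [571.1, 301.4, 177.7]
tcp_rot: [3.14, 0.004, 0.011]
contact_force: [-0.9, -0.4, -1.6]
opening: 0.491
```

```bash
python3 - <<'E'
from h import *
c=snap("wrist","w8");tan,br=masks(c["p"])
plan(c,br,(180,60,480,165),58,74,"far cheek med (pin aside)")
go(572.8,302.7,47,.011)
E
```

```text
clock 18.4167 tcp [571.1 301.4 177.7] [3.14  0.004 0.011] open 0.49103277300879844
far cheek med (pin aside) 791 rect [646.1 303.8] [11. 70.] yaw -1.561 pca -1.560 robust [646.1 303.7] 69 11 ztop 68.0
shift cm x 0.16 y -0.16 z 13.13 turn -0.001
```

View pics/w8.png

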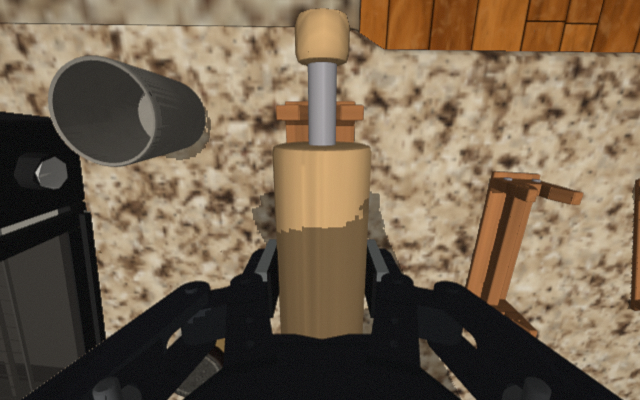

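The medium pin is centred over its cradle: axle at (321,105), cheek at (320,112). The cup at (110,110) is well clear, so I'll descend.

Emit:
{"fn": "drive_tool", "kwargs": {"deltas": [[0.2,-0.1,1.0,0],[0,-0.1,2.5,0],[0,0,3,0],[0,0,2.5,0],[0,0,1.5,0],[0,0,1.0,0],[0,0,0.6,0],[0,0,0,0],[0,0,0,0]]}}

```text
clock: 19.22
eef_pos: [574.7, 303.9, 59.7]
tcp_rot: [-3.141, -0.001, 0.011]
contact_force: [0.2, 0.9, -0.1]
opening: 0.494
```

Emit:
{"fn": "drive_tool", "kwargs": {"deltas": [[-0.1,0.1,0.5,0],[0,0,0.4,0],[0,0,0.3,0],[0,0,0.1,0],[0,0,0,0],[0,0,0,0]]}}

```text
clock: 19.72
eef_pos: [573.4, 303.1, 46.8]
tcp_rot: [-3.142, -0.0, 0.012]
contact_force: [-2.2, -1.2, 3.2]
opening: 0.493
```

Emit:
{"fn": "drive_tool", "kwargs": {"deltas": [[0,0,0.1,0],[0,0,0,0],[0,0,0,0],[0,0,0,0],[0,0,0,0],[0,0,0,0]], "jaw": 0}}

```text
clock: 20.22
eef_pos: [573.4, 303.1, 45.2]
tcp_rot: [-3.142, -0.0, 0.012]
contact_force: [0.7, 0.2, 0.4]
opening: 1.003
```

Emit:
{"fn": "drive_tool", "kwargs": {"deltas": [[0,0,-1.5,0],[0,0,-3,0],[0,0,-3,0],[0,0,-3,0],[0,0,-3,0],[0,0,0,0]]}}

```text
clock: 20.72
eef_pos: [576.3, 304.6, 186.8]
tcp_rot: [-3.137, -0.008, 0.012]
contact_force: [1.4, 0.3, 0.7]
opening: 0.999
```

```bash
python3 - <<'E'
from h import *
c=snap("wrist","w9");tan,br=masks(c["p"])
plan(c,tan,(280,50,365,320),45,90,"medium pin top: expect z 67")
go(523.3,-301.3,190,.192)
E
```

```text
clock 20.7167 tcp [576.3 304.6 186.8] [-3.137 -0.008  0.012] open 0.9993586027789604
medium pin top: expect z 67 3096 rect [589.1 285.3] [ 66. 194.] yaw 0.317 pca 0.142 robust [589.5 285.8] 189 64 ztop 67.7
shift cm x -5.91 y 60.47 z -0.59 turn -0.180
```

View pics/w9.png

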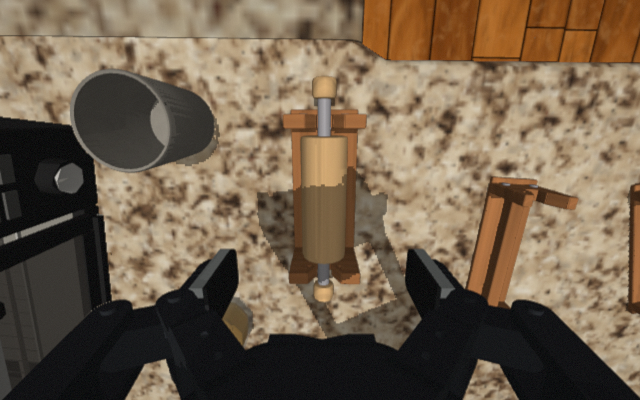

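The medium pin is seated at (324,200), with its top at z 67.7 against 67 expected. Back to the rest for the thin pin.

Emit:
{"fn": "drive_tool", "kwargs": {"deltas": [[-0.3,3.3,0,0],[-0.3,3.3,0,0],[-0.3,3.3,0,0],[-0.3,3.3,0,0],[-0.3,3.3,0,0],[-0.3,3.3,0,0],[-0.3,3.3,0,0],[-0.3,3.3,0,0],[-0.3,3.3,0,0],[-0.3,3.3,0,0],[-0.3,3.3,0,0],[-0.3,3.3,0,0]]}}

```text
clock: 21.77
eef_pos: [541.0, -94.8, 179.2]
tcp_rot: [-3.141, 0.002, 0.012]
contact_force: [0.4, -0.9, -0.7]
opening: 0.996
```

Emit:
{"fn": "drive_tool", "kwargs": {"deltas": [[-0.3,3.4,0,0],[-0.4,3.4,0,0],[-0.4,3.4,0,0],[-0.4,3.4,0,0],[-0.4,3.4,0,0],[-0.4,3.4,0,0],[0,0,0,-0.09],[0,0,0,-0.09],[0,0,0,0],[0,0,0,0]]}}

```text
clock: 22.6
eef_pos: [520.8, -297.4, 179.2]
tcp_rot: [-3.14, 0.001, 0.189]
contact_force: [0.4, -0.3, 0.4]
opening: 0.999
```

```bash
python3 - <<'E'
from h import *
c=snap("wrist","w10");tan,br=masks(c["p"])
plan(c,tan,(290,40,390,330),30,62,"thin pin")
go(523.5,-301.3,41,.192)
E
```

```text
clock 22.6 tcp [ 520.8 -297.4  179.2] [-3.14e+00  1.00e-03  1.89e-01] open 0.9990501271337765
thin pin 2009 rect [ 577.4 -288.9] [65. 99.] yaw 0.602 pca 0.203 robust [ 578.4 -289. ] 95 62 ztop 56.5
shift cm x 0.16 y 0.45 z 13.85 turn -0.003
```

Emit:
{"fn": "drive_tool", "kwargs": {"deltas": [[0.1,0.2,2,0],[0,0.2,3,0],[0,0,3,0],[0,0,3,0],[0,0,1.9,0],[0,0,0.9,0],[0,0,0,0]]}}

```text
clock: 23.23
eef_pos: [522.0, -300.1, 40.1]
tcp_rot: [-3.139, 0.003, 0.191]
contact_force: [0.6, -0.2, 0.3]
opening: 1.001
```

Emit:
{"fn": "drive_tool", "kwargs": {"deltas": [[0,0,0,0],[0,0,0,0],[0,0,0,0],[0,0,0,0],[0,0,0,0],[0,0,0,0],[0,0,0,0],[0,0,0,0],[0,0,0,0],[0,0,0,0]], "jaw": 1, "force": 60}}

```text
clock: 24.07
eef_pos: [524.3, -302.6, 43.7]
tcp_rot: [3.139, -0.002, 0.192]
contact_force: [-1.0, -3.5, 5.7]
opening: 0.332
```

Emit:
{"fn": "drive_tool", "kwargs": {"deltas": [[0,0,-0.5,0],[0,0,-1.5,0],[0,0,-3.0,0],[0,0,-3.0,0],[0,0,-3.0,0],[0,0,-3.0,0],[0,0,-1.5,0],[0,0,0,0],[0,0,0,0]]}}

```text
clock: 24.82
eef_pos: [523.2, -301.2, 197.9]
tcp_rot: [3.141, -0.001, 0.192]
contact_force: [0.1, -0.3, -1.4]
opening: 0.329
```

```bash
python3 - <<'E'
from h import *
go(503,97.0,190,-.046)
E
```

```text
shift cm x 5.60 y -39.48 z 0.79 turn 0.238
```

Emit:
{"fn": "drive_tool", "kwargs": {"deltas": [[0.5,-3.3,0,0],[0.5,-3.3,0,0],[0.5,-3.3,0,0],[0.5,-3.3,0,0],[0.5,-3.3,0,0],[0.5,-3.3,0,0],[0.5,-3.3,0,0],[0.5,-3.3,0,0],[0.4,-3.3,0,0],[0.4,-3.3,0,0],[0.4,-3.3,0,0],[0.4,-3.2,0,0]]}}

```text
clock: 25.82
eef_pos: [501.0, 98.6, 195.4]
tcp_rot: [-3.141, 0.004, 0.192]
contact_force: [1.2, 0.3, -1.0]
opening: 0.33
```

Emit:
{"fn": "drive_tool", "kwargs": {"deltas": [[0,0,0,0.08],[0,0,0,0.08],[0,0,0,0.08],[0,0,0,0],[0,0,0,0]]}}

```text
clock: 26.23
eef_pos: [501.8, 97.0, 195.8]
tcp_rot: [3.141, 0.003, -0.046]
contact_force: [-0.5, 0.6, -0.8]
opening: 0.329
```

```bash
python3 - <<'E'
from h import *
c=snap("wrist","w11");tan,br=masks(c["p"])
plan(c,br,(200,40,440,165),52,68,"cradle_thin far cheek")
go(503,97.0,40,-.046)
E
```

```text
clock 26.2333 tcp [501.8  97.  195.8] [ 3.141e+00  3.000e-03 -4.600e-02] open 0.32889197586228175
cradle_thin far cheek 349 rect [576.5  93.5] [12. 49.] yaw 1.521 pca 1.517 robust [576.5  93.5] 49 12 ztop 60.8
shift cm x 0.10 y -0.01 z 15.61 turn 0.000
```

View pics/w11.png

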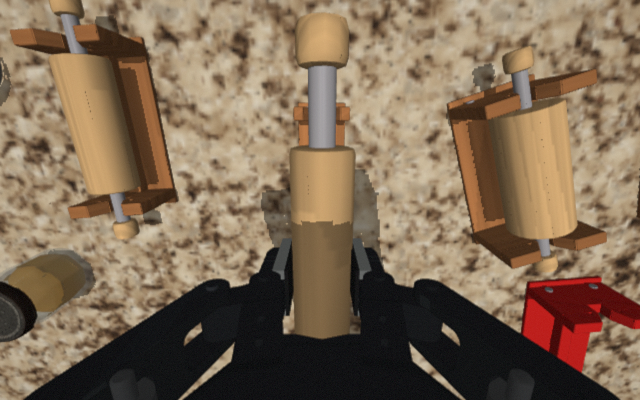

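The thin pin is centred over the narrow cradle: axle at (321,105), cheek at (321,112). The medium pin (100,120) and thick pin (535,165) sit in their own cradles. I'll descend.

Emit:
{"fn": "drive_tool", "kwargs": {"deltas": [[0,0,1.5,0],[0,0,3,0],[0,0,3,0],[0,0,3,0],[0,0,1.8,0],[0,0,1.2,0],[0,0,0.6,0],[0,0,0,0],[0,0,0,0]]}}

```text
clock: 27.03
eef_pos: [502.9, 97.0, 56.3]
tcp_rot: [3.142, 0.0, -0.048]
contact_force: [-0.2, -0.5, -0.7]
opening: 0.329
```

Emit:
{"fn": "drive_tool", "kwargs": {"deltas": [[0,0,0.6,0],[0,0,0.5,0],[0,0,0.3,0],[0,0,0.1,0],[0,0,0,0],[0,0,0,0]]}}

```text
clock: 27.53
eef_pos: [502.9, 97.1, 41.4]
tcp_rot: [-3.142, -0.0, -0.048]
contact_force: [-0.5, -0.1, -0.8]
opening: 0.326
```

Emit:
{"fn": "drive_tool", "kwargs": {"deltas": [[0,0,0.2,0],[0,0,0.1,0],[0,0,0,0],[0,0,0,0]]}}

```text
clock: 27.87
eef_pos: [503.2, 97.2, 40.2]
tcp_rot: [-3.141, -0.001, -0.048]
contact_force: [-7.5, -1.1, 27.5]
opening: 0.33
```

Emit:
{"fn": "drive_tool", "kwargs": {"deltas": [[0,0,0,0],[0,0,0,0],[0,0,0,0],[0,0,0,0],[0,0,0,0],[0,0,0,0],[0,0,0,0]], "jaw": 0}}

```text
clock: 28.45
eef_pos: [502.8, 97.1, 38.1]
tcp_rot: [3.142, 0.0, -0.048]
contact_force: [0.2, 0.6, 0.3]
opening: 0.997
```

Emit:
{"fn": "drive_tool", "kwargs": {"deltas": [[0,0,-1.5,0],[0,0,-3,0],[0,0,-3,0],[0,0,-3,0],[0,0,-3,0],[0,0,-3,0],[0,0,-3,0],[0,0,-3,0],[0,0,-3,0],[0,0,0,0],[0,0,0,0]]}}

```text
clock: 29.37
eef_pos: [503.7, 97.2, 294.9]
tcp_rot: [-3.141, -0.004, -0.048]
contact_force: [-0.0, 0.4, -1.5]
opening: 0.995
```

```bash
python3 - <<'E'
from h import *
c=snap("wrist","w12");tan,br=masks(c["p"])
v=cloud(c)
ok=tan&(c["d"]>0)
# per pin: knob tops near each end on the cradle axis, and barrel crest heights
for n,(x,y,a,z,rb) in {"thin":(502.7,97,-.048,38,15),"medium":(572.4,302.7,.011,45,22),"thick":(514.2,-105.4,.28,52,29)}.items():
    u=np.array([np.cos(a),np.sin(a)]);w=np.array([-u[1],u[0]]);q=v[...,:2]-[x,y];s=q@u;t=q@w
    k=ok&(abs(s)<118)&(abs(t)<rb+3)&(v[...,2]>z-10)
    S,Z,TT=s[k],v[...,2][k],t[k]
    for nm,lo,hi in(("near knob",-118,-90),("barrel near",-50,0),("barrel far",0,50),("far knob",90,118)):
        m=(S>lo)&(S<hi)
        if m.sum()>15:print(n,nm,m.sum(),"crest z %.1f axis %.1f (want %d)"%(np.percentile(Z[m],97),np.percentile(Z[m],97)-(rb if "b"==nm[0] else 11),z),"lateral %.1f"%((np.percentile(TT[m],2)+np.percentile(TT[m],98))/2),"s %.0f..%.0f"%(S[m].min(),S[m].max()))
E
```

```text
clock 29.3667 tcp [503.7  97.2 294.9] [-3.141 -0.004 -0.048] open 0.995370788342374
thin near knob 128 crest z 49.5 axis 38.5 (want 38) lateral 0.5 s -110..-94
thin barrel far 647 crest z 53.3 axis 38.3 (want 38) lateral -0.1 s 4..50
thin far knob 201 crest z 49.4 axis 38.4 (want 38) lateral 0.5 s 92..109
medium near knob 156 crest z 56.5 axis 45.5 (want 45) lateral -0.4 s -109..-92
medium barrel near 1199 crest z 67.4 axis 45.4 (want 45) lateral -1.5 s -50..-0
medium barrel far 1364 crest z 67.3 axis 45.3 (want 45) lateral -1.6 s 0..50
medium far knob 232 crest z 56.7 axis 45.7 (want 45) lateral -0.1 s 94..110
thick near knob 149 crest z 63.3 axis 52.3 (want 52) lateral -0.4 s -108..-91
thick barrel near 1540 crest z 81.0 axis 52.0 (want 52) lateral 1.2 s -50..-0
thick barrel far 1720 crest z 81.0 axis 52.0 (want 52) lateral 1.2 s 0..50
thick far knob 231 crest z 63.2 axis 52.2 (want 52) lateral 0.1 s 94..111
```

View pics/w12.png

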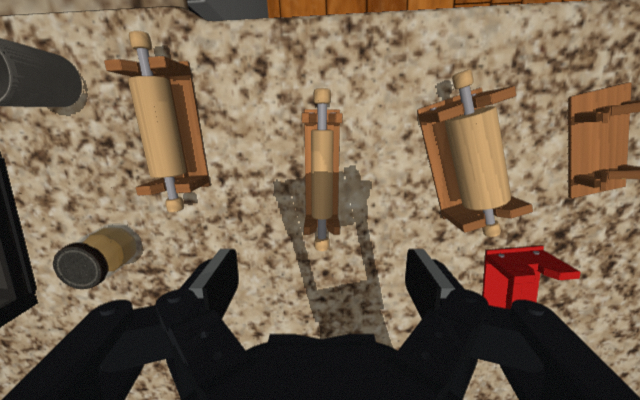

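The final view shows the medium pin at (158,120), the thin at (322,170) and the thick at (478,155), each in its own cradle. The rest (600,140) is empty and the gripper is clear of everything. All axis heights are within 0.7 mm of target, so I'm handing in.

```bash
python3 -c "
from rig import job
print(job.sign_off())"
```

```text
the job is handed in; nothing more can be done
None
```

All three pins are in their own cradles and the job was handed in at about 29 s of the 128 s allowed. I parked the thin pin in the V-rest, moved the thick pin and then the medium pin to their cradles, and put the thin pin in last.

The last wrist-camera check compared each pin with where its cradle was measured:

| Pin | Axis height (mm) | Target (mm) | Sideways offset (mm) |
|---|---|---|---|
| Thin | 38.3–38.5 | 38 | 0.5 or less |
| Medium | 45.3–45.7 | 45 | 1.6 or less |
| Thick | 52.0–52.3 | 52 | 1.2 or less |

- **Fit:** Each pin's two ends agreed in height to about 0.2 mm. They sit along their cradles to within about 2 mm.
- **Contact:** The gripper was open and about 295 mm up when I handed in. The highest contact force I read was 27.5 N, when the thin pin reached the bottom of its slots.
- **Bystanders:** The arm never went near the salt shaker, jar, cup or red look-alike. I did not re-measure their positions at the end, and the shaker was not in the last picture.
- **Disagreements:** Some early plan measurements were thrown off by stray pixels. I used the cradle cheek tops instead, which agreed between views to about 1 mm.

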